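# Empty the tipping tray, drop its kickstand and hold it upright

### The job

Tip the hinged steel tray up by its handle so that all three sample boxes slide off into the white bin, and carry on over the top until the tray leans on its stop, with the kickstand still folded. Next flip the kickstand on the tray's side over centre until it is fully down, then grip the handle, bring the tray back to upright and finish while still holding it there by the handle, with the kickstand's foot clear of everything. Leave the bottle, jar and gel case alone.

Things in the scene. Friction and masses are not known exactly. Their poses are not given: they have to be found in the camera images.
- stand: Fixed aluminium stand. Origin: on the bench, straight below the middle of the tray's hinge line (80 mm up, ears at x = +-88 mm). Its x runs along the hinge line towards the kickstand's side; its y from the hinge to the handle end of the flat tray; the bin is on its -y side. Base plate 8 mm thick, x -105 to 145, y 20 to 210 mm.
- tray (a joint): Tilt of the steel tray (0.8 kg): 0 flat (start), pi/2 upright, 1.885 on its end stop 18 degrees past upright, over the bin. Hinge is free: short of upright it falls back flat, past upright it falls on its stop and stays. 140 mm wide; flat, underside 80 mm up, stand y -22 (open lip over the bin) to 150 mm; 18 mm walls on the other 3 sides.
- handle: Tray's round steel handle bar, 12 mm thick, 64 mm long, parallel to the hinge, turning freely on two 10 mm end arms, 49 mm clear of the tray's end wall. Origin: middle of the bar; its x is the bar's axis. At tilt a it is at stand y = 205 cos a - 10 sin a, z = 80 + 205 sin a + 10 cos a (mm).
- kickstand (a joint): Angle of the kickstand, a flat steel leg beside the tray's +x side, pivot 30 mm from the hinge along the tray: 0 folded, pointing to the handle end along the tray; grows as the foot swings out past the underside (towards stand +y when the tray is tipped up); 2.53 fully down at its stop. A toggle spring folds it below 0.5 and snaps it down beyond.
- foot: Kickstand's black rubber foot: 14 mm round bar, sticks out 35 mm along stand +x from its origin (on the leg at stand x 105 mm, 107 mm from the pivot). Pushing it over takes about 1.2 N. Tray on stop, leg folded: stand y -46, z 209 mm. Leg down: 7 mm clear of the base plate with the tray upright; props the tray if it falls back 8 degrees.
- bin: White plastic open bin, 150 x 145 x 50 mm (its x, y, z), walls 4 mm, standing under the tray's open lip between the ears. Origin: centre of its underside.
- sample_box0: Black plastic lidded sample box, 36 x 26 x 16 mm (its x, y, z), about 30 g, loose on the tray at the start. Origin: centre of its underside.
- sample_box1: Black plastic lidded sample box, 36 x 26 x 16 mm (its x, y, z), about 30 g, loose on the tray at the start. Origin: centre of its underside.
- sample_box2: Black plastic lidded sample box, 36 x 26 x 16 mm (its x, y, z), about 30 g, loose on the tray at the start. Origin: centre of its underside.
- reagent_bottle: Bystander: clear bottle, 64 mm across, 130 mm tall. Origin: centre of its underside.
- cream_jar: Bystander: white jar, 70 mm across, 75 mm tall. Origin: centre of its underside.
- gel_case: Bystander: flat black case, 130 x 100 x 30 mm. Origin: centre of its underside.
Not all that is in view belongs to the job. Leave any blue or purple look-alike of the sample_box0 alone.

How it is judged:
On the way, in this order (a step that is already met when the one before it is completed fails the run):
1. All three boxes are in the bin and the tray leans on its stop past upright, kickstand still folded (z of each of sample_box0, sample_box1, sample_box2 in the frame of bin below 0.045 m and x of sample_box0 in the frame of bin between -0.073 and 0.073 m and y of sample_box0 in the frame of bin between -0.07 and 0.07 m and x of sample_box1 in the frame of bin between -0.073 and 0.073 m and y of sample_box1 in the frame of bin between -0.07 and 0.07 m and x of sample_box2 in the frame of bin between -0.073 and 0.073 m and y of sample_box2 in the frame of bin between -0.07 and 0.07 m and value of joint tray above 1.8 rad and value of joint kickstand below 0.4 rad), for 0.2 s.
2. The kickstand is fully down (value of joint kickstand above 2.35 rad), for 0.2 s.
At the end, for the whole second after the job is handed in: The tray is held still within 5 degrees of upright (tilt 1.484 to 1.658 rad), the fingers gripping the handle with more than 3 N, the kickstand fully down (beyond 2.35 rad) with its foot touching nothing, and all three boxes in the bin below its rim (z of each of sample_box0, sample_box1, sample_box2 in the frame of bin below 0.045 m and x of sample_box0 in the frame of bin between -0.073 and 0.073 m and y of sample_box0 in the frame of bin between -0.07 and 0.07 m and x of sample_box1 in the frame of bin between -0.073 and 0.073 m and y of sample_box1 in the frame of bin between -0.07 and 0.07 m and x of sample_box2 in the frame of bin between -0.073 and 0.073 m and y of sample_box2 in the frame of bin between -0.07 and 0.07 m and value of joint tray between 1.484 and 1.658 rad and velocity of joint tray between -0.05 and 0.05 rad/s and value of joint kickstand above 2.35 rad and contact force between the fingers and handle above 3 N and contact force between foot and anything else below 0.3 N); the arm keeps its last pose, push and grip.
It fails at once if A bystander is moved more than 30 mm (distance of any of reagent_bottle, cream_jar, gel_case from where it was at the start of the episode above 0.03 m).
It also fails if it takes over 58 s, if anything falls off the work surface, if the arm or the gripper's body presses on something with over 40 N, if the wrist force passes 120 N, or if a joint passes its speed limit or range.

### The arm

A 6-joint arm with a two-finger parallel gripper is mounted at the origin on the work surface. World frame = base frame: x ahead of the robot, y to its left, z up, the work surface at z = 0. Lengths are in m, angles in rad, forces in N, time in s.
With the tool pointing down it reaches from about 0.325 to 0.85 m from the base axis. Payload 4.4 kg.
Tool frame: the origin (TCP) lies at the very end of the fingers, on their centre line; the grasp point (between the pads) lies 19 mm behind it; z points along the fingers, y is the line along which they close (so a half turn about z gives the same grasp; the last joint's range is limited). The gripper opens to 94 mm and grips with 3 to 60 N. Pads are 16 mm wide; open, the fingers measure 119 mm over their backs; the gripper's body (75 mm by 177 mm) begins 78 mm behind the grasp point.
Start: joints at [1.188, 0.207, 1.542, -0, 1.393, -0.15], TCP at [0.132, 0.56, 0.205] pointing down, gripper open.
Joint ranges: [-2.73, 2.73], [-0.86, 2.22], [0.23, 2.46], [-1.11, 4.25], [0.08, 2.63], [-2.82, 2.82]. Speed limits (rad/s): [2.79, 2.79, 3.14, 3.14, 3.14, 3.14].

### API

Orientations are given as a unit quaternion [w, x, y, z].
In Python, from bench import status, snapshot, r gives the robot as it stands.
- The arm moves only by the shell command python3 -m pendant 'ROWS'. ROWS is JSON, a list of rows, each a list of 3 entries, a list of its own where there are three numbers: the shift along the tool's x, y, z in m, then the turn, a rotation vector about the tool's x, y, z in degrees, then the closure, from -1 (fully open) to 1 (shut). A call has exactly 5 rows; each row is the pose to reach, as a shift and turn from the pose commanded when the call began, along the tool's axes at that moment; what a row does not reach only later rows make up. A row lasts 1/12 s, in which the tool goes at most 41.7 mm and 7.16 degrees, less where a joint would pass 70% of its speed; a pose out of reach is approached as far as the arm can. A call with a gripper value outside its range is refused whole. The fingers move at their own pace and stop on an object; the grip force is fixed at half the most. Time passes only in rows, so rows that repeat a pose let the fingers close, or fill a call up. It gives the time, the measured TCP pose, the force, the opening and the grip force at its end, in the units of the state.
- status.sense(): the state, without advancing time (a new reading comes with each control period).
- snapshot(name): name is "side" or "top"; returns a dict with "frame" (400x640x3 uint8, red, green, blue), "camera_matrix" (3x3 intrinsics, pixels), "D" ([k1, k2, p1, p2, k3] as OpenCV has them; the pictures are not rectified), "world_to_cam" (4x4, takes a point from world to camera coordinates). Camera axes: x right, y down, z forward; pixel columns grow to the right and rows downward; lengths in m; the calibration is good to about 2 mm. A picture is of the moment at which its call begins. There is no depth.
- r.job_done(): hands the job in; it is judged then, once.
The state is a dict: "time": time; "qpos": joint angles; "joint_vel": joint speeds; "effort": joint torques, N m; "ee_pos": TCP position; "eef_rot": TCP orientation; "wrist_force": force on the tool from outside, world axes, zero at the start; "torque": the same for the moment, N m; "grip_width": finger opening in m; "finger_force": force on a finger pad.
Only numpy, scipy, OpenCV 4.12 (cv2) and the standard library are available. Lean on these libraries where they do the work, as an engineer would, in place of code of your own. Each camera call takes 0.05 s, during which the arm holds its last target. There are 200 camera calls.

## Working session

There is one attempt and no reset: what is moved stays moved. The work goes in short steps, Python scripts to look and compute and a shell command to move; the robot and the scene stay as the last step left them, time stands still between calls to the robot, and variables do not carry over. Pictures are saved under pics/ and viewed, at most 10 in all, crops included, and the job is handed in when it is done.

```bash
mkdir -p pics; ls
python3 - <<'E'
from bench import status, snapshot, r
import cv2,json,numpy as np
for n in("side","top"):
    s=snapshot(n); cv2.imwrite(f"pics/{n}0.png",s["frame"][:,:,::-1]); print(n,s["camera_matrix"],s["D"],np.round(s["world_to_cam"],4))
print(status.sense())
E
```

```text
pics
side [[460.79760536   0.         321.74147899]
 [  0.         460.79760536 204.9837465 ]
 [  0.           0.           1.        ]] [-0.13090895  0.          0.          0.          0.        ] [[ 0.9787 -0.204  -0.0209 -0.5086]
 [-0.1352 -0.5654 -0.8137  0.1041]
 [ 0.1542  0.7992 -0.5809  1.1419]
 [ 0.      0.      0.      1.    ]]
top [[383.8487393    0.         318.90652936]
 [  0.         383.8487393  193.40155809]
 [  0.           0.           1.        ]] [-0.08962575  0.          0.          0.          0.        ] [[-0.0016 -0.9999 -0.0114 -0.0179]
 [-0.993   0.003  -0.1179  0.5325]
 [ 0.1179  0.0111 -0.993   1.2175]
 [ 0.      0.      0.      1.    ]]
{'time': 0.1, 'qpos': array([ 1.18850039e+00,  2.07359948e-01,  1.54278485e+00, -2.59659812e-05,
        1.39352308e+00, -1.50505955e-01]), 'joint_vel': array([ 0.00080977, -0.0021037 , -0.0052129 , -0.0002302 ,  0.00088651,
       -0.00081072]), 'effort': array([-2.19467011e-04, -3.71860528e+01, -2.82293934e+01,  7.01109110e-02,
        3.10732587e-02, -2.84806231e-05]), 'ee_pos': array([0.13183644, 0.55893201, 0.2044051 ]), 'eef_rot': array([-2.60835660e-04,  1.15633373e-01,  9.93291421e-01, -1.00437085e-03]), 'wrist_force': array([ 0.24904079, -0.46562869,  0.37180095]), 'torque': array([ 0.02639541, -0.00198239,  0.01745466]), 'finger_force': 0.0, 'grip_width': 0.09400170163857623}
```

View pics/side0.png

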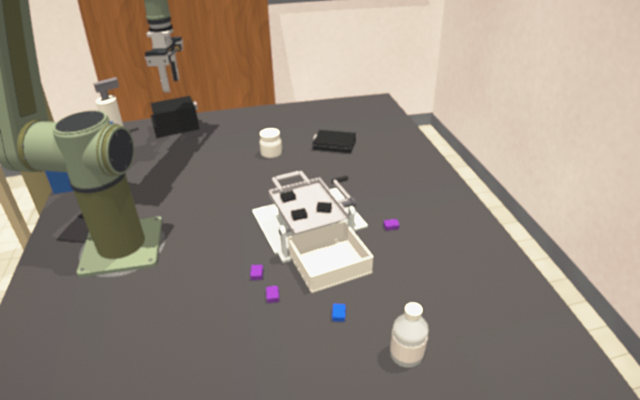

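View pics/top0.png

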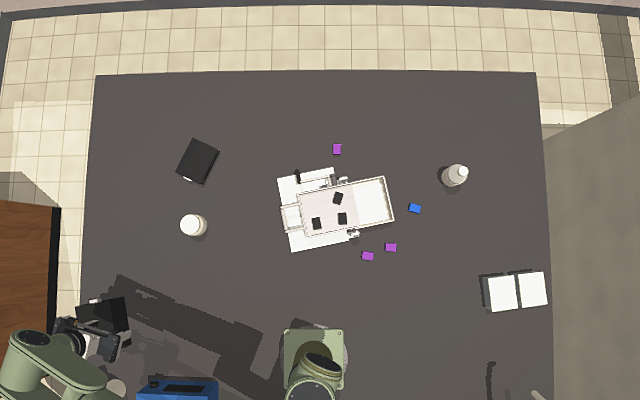

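The side view shows the tray at (310,205) with its handle at (290,181), the bin at (330,260), the kickstand foot at (341,180), the jar at (270,143), the case at (334,141) and the bottle at (409,337). In the top view the tray is at (330,210), the handle at (292,217), the foot at (297,177) and the bin at (375,200).

Possible mix-ups for the sample boxes: the blue block at top (415,208) and the purple ones at (337,149), (367,256) and (391,247) are look-alikes to leave alone. The three black boxes on the tray, at top (338,198), (317,223) and (342,218), are the ones I want. I'll check this in a close crop.

Run:
```python
import cv2,numpy as np
a=cv2.imread("pics/top0.png")[160:260,265:405]; b=cv2.imread("pics/side0.png")[160:295,240:380]
a=cv2.resize(a,None,fx=5,fy=5,interpolation=cv2.INTER_CUBIC)
cv2.imwrite("pics/c0.png",a)
```

```text
(no output)
```

View pics/c0.png

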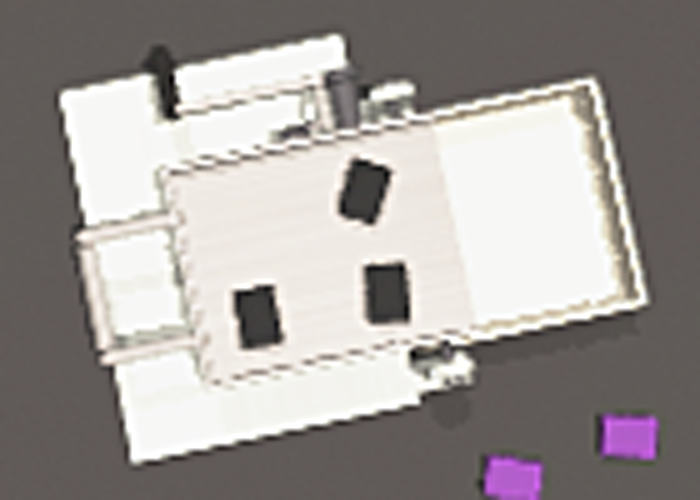

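The crop confirms the three solid black boxes on the tray at crop (365,190), (258,317) and (387,293). The look-alikes beside the bin are purple. The handle bar runs from (90,238) to (113,357), and the foot is at (160,55).

```bash
cat > h.py <<'E'
from bench import status, snapshot, r
import cv2,numpy as np
from scipy.optimize import least_squares
from scipy.spatial.transform import Rotation as R
def proj(s,P):
    W=s["world_to_cam"]; rv=cv2.Rodrigues(W[:3,:3])[0]
    return cv2.projectPoints(np.array(P,float),rv,W[:3,3],s["camera_matrix"],np.array(s["D"]))[0][:,0]
def tow(p,X):
    c,s=np.cos(p[2]),np.sin(p[2]); X=np.array(X,float)
    return np.c_[p[0]+c*X[:,0]-s*X[:,1],p[1]+s*X[:,0]+c*X[:,1],X[:,2]]
E
python3 - <<'E'
from h import *
s=snapshot("top")
c=np.array([[62,95],[345,38],[132,462],[99,298],[165,172],[213,382]])
px=c/5+[265,160]-0.4
X=np.array([[145,210,8],[145,20,8],[-105,210,8],[0,205,90],[70,150,98],[-70,150,98]])/1000
f=lambda p:(proj(s,tow(p,X))-px).ravel()
q=least_squares(f,[.5,0,.2]); p=q.x; print(p,np.degrees(p[2])); print(q.fun.reshape(-1,2).round(2))
np.save("p.npy",p)
d=snapshot("side"); print(proj(d,tow(p,X)).round(0))
bc=np.array([[597,80],[648,302]])/5+[265,160]-.4
b=least_squares(lambda v:(proj(s,tow(p,np.c_[v.reshape(2,2),[.05,.05]]))-bc).ravel(),[.07,-.15,-.07,-.15]).x; print("bin far corners",b)
t=status.sense(); M=R.from_quat(t["eef_rot"],scalar_first=True).as_matrix(); print(M.round(3))
H=tow(p,[[0,.205,.09]])[0]; print("handle",H, "tool yaw err", np.degrees(p[2])-np.degrees(np.arctan2(-M[0,1],M[1,1])))
print("shift in tool axes to 60mm above grasp", M.T@(H+[0,0,-.019+.06]-t["ee_pos"]))
E
```

```text
[ 0.4866476  -0.11493125  0.19862252] 11.38023216151217
[[ 0.41 -0.58]
 [-0.44 -0.47]
 [ 0.72  0.13]
 [ 0.2  -0.15]
 [-0.06 -0.91]
 [-0.79  1.86]]
[[336. 188.]
 [367. 225.]
 [252. 209.]
 [288. 176.]
 [320. 177.]
 [269. 190.]]
bin far corners [ 0.07619051 -0.13214935 -0.07001956 -0.13286269]
[[-0.973  0.23  -0.001]
 [ 0.23   0.973 -0.001]
 [ 0.    -0.001 -1.   ]]
handle [0.44619718 0.08603831 0.09      ] tool yaw err 24.660532815504986
shift in tool axes to 60mm above grasp [-0.41457545 -0.38815775  0.0741983 ]
```

```bash
python3 -m pendant '[[[-0.03,-0.028,0],[0,0,0],0],[[-0.058,-0.054,0],[0,0,0],0],[[-0.086,-0.08,0],[0,0,0],0],[[-0.114,-0.106,0],[0,0,0],0],[[-0.142,-0.132,0],[0,0,0],0]]'
python3 -m pendant '[[[-0.028,-0.026,0],[0,0,0],0],[[-0.056,-0.052,0],[0,0,0],0],[[-0.084,-0.078,0],[0,0,0],0],[[-0.112,-0.104,0],[0,0,0],0],[[-0.14,-0.13,0],[0,0,0],0]]'
python3 -m pendant '[[[-0.028,-0.026,0],[0,0,-5],0],[[-0.056,-0.052,0],[0,0,-10],0],[[-0.084,-0.078,0],[0,0,-15],0],[[-0.112,-0.104,0],[0,0,-20],0],[[-0.132,-0.126,0.01],[0,0,-24.7],0]]'
python3 - <<'E'
from h import *
p=np.load("p.npy"); t=status.sense(); M=R.from_quat(t["eef_rot"],scalar_first=True).as_matrix(); print(t["time"],t["ee_pos"],M.round(3),t["grip_width"],t["qpos"].round(2))
H=tow(p,[[0,.205,.09]])[0]; print(M.T@(H+[0,0,-.019]-t["ee_pos"]))
s=snapshot("side"); cv2.imwrite("pics/s1.png",cv2.resize(s["frame"][100:300,180:430,::-1],None,fx=3,fy=3,interpolation=cv2.INTER_CUBIC))
E
```

```text
time: 0.62
ee_pos: [0.2403, 0.3969, 0.2052]
eef_rot: [-0.0, 0.115, 0.993, -0.0]
wrist_force: [0.4, -0.3, 0.6]
grip_width: 0.0641
finger_force: 0.0
time: 1.03
ee_pos: [0.3469, 0.2382, 0.2055]
eef_rot: [0.0, 0.115, 0.993, 0.0]
wrist_force: [1.1, -0.0, -0.3]
grip_width: 0.0471
finger_force: 0.0
time: 1.45
ee_pos: [0.4489, 0.0844, 0.1974]
eef_rot: [0.003, -0.101, 0.995, -0.0]
wrist_force: [0.8, 0.8, 0.1]
grip_width: 0.0471
finger_force: 0.0
1.45 [0.44892592 0.08441999 0.19738002] [[-0.98  -0.201  0.005]
 [-0.201  0.98  -0.   ]
 [-0.005 -0.002 -1.   ]] 0.047066747917070675 [-0.   -0.05  1.83 -0.    1.35 -1.78]
[0.00300486 0.00232382 0.12636275]
```

View pics/s1.png

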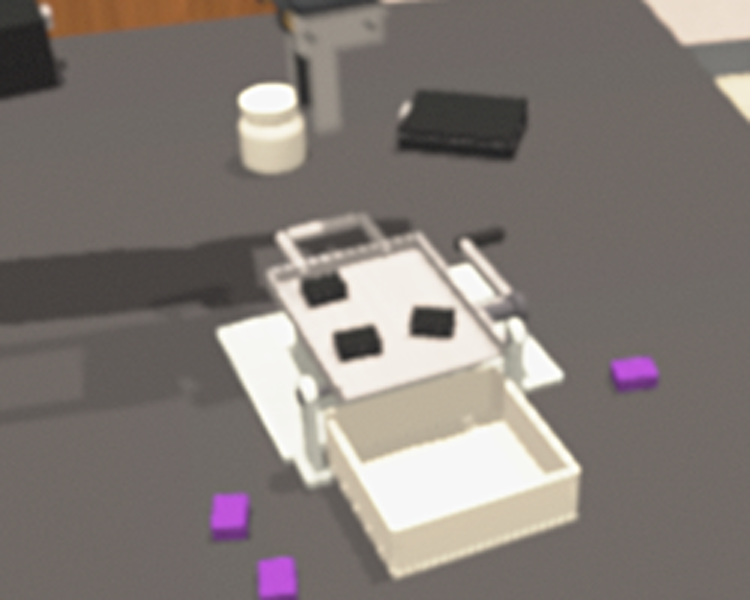

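The side view shows the fingers at crop (325,120), above the handle at (330,233). That is full-image (290,178), against a prediction of (288,176). The boxes are undisturbed, so I'll descend and close on the bar.

```bash
python3 -m pendant '[[[0.003,0.002,0.025],[0,0,0],0],[[0.003,0.002,0.06],[0,0,0],0],[[0.003,0.002,0.09],[0,0,0],0],[[0.003,0.002,0.115],[0,0,0],0],[[0.003,0.002,0.127],[0,0,0],0]]'
python3 -m pendant '[[[0,0,0],[0,0,0],0],[[0,0,0],[0,0,0],1],[[0,0,0],[0,0,0],1],[[0,0,0],[0,0,0],1],[[0,0,0],[0,0,0],1]]'
python3 -m pendant '[[[0,0,0],[0,0,0],1],[[0,0,0],[0,0,0],1],[[0,0,0],[0,0,0],1],[[0,0,0],[0,0,0],1],[[0,0,0],[0,0,0],1]]'
python3 - <<'E'
from h import *
p=np.load("p.npy"); t=status.sense(); M=R.from_quat(t["eef_rot"],scalar_first=True).as_matrix(); print(M.round(3))
c=np.array([-np.sin(p[2]),np.cos(p[2])])
for a in [0,7,14,21,28,35,42,49,56,63,70,77,84,90,96,102,108]:
    k=np.radians(a); y=205*np.cos(k)-10*np.sin(k)-205; z=205*np.sin(k)+10*np.cos(k)-10
    print(a, (M.T@np.r_[c*y,z]).round(0))
E
```

```text
time: 1.92
ee_pos: [0.4392, 0.0883, 0.0648]
eef_rot: [-0.003, -0.099, 0.995, 0.0]
wrist_force: [-0.0, -0.6, -0.2]
grip_width: 0.0471
finger_force: 0.0
time: 2.33
ee_pos: [0.4439, 0.0883, 0.0699]
eef_rot: [0.002, -0.1, 0.995, -0.0]
wrist_force: [-0.4, -0.5, -0.3]
grip_width: 0.0237
finger_force: 0.0
time: 2.75
ee_pos: [0.4435, 0.0875, 0.0693]
eef_rot: [0.001, -0.1, 0.995, -0.001]
wrist_force: [0.9, -5.7, 5.2]
grip_width: 0.0108
finger_force: 30.0
[[-0.98  -0.198  0.002]
 [-0.198  0.98  -0.002]
 [-0.002 -0.002 -1.   ]]
0 [0. 0. 0.]
7 [ -0.  -3. -25.]
14 [ -0.  -9. -49.]
21 [ -0. -17. -73.]
28 [ -0. -29. -95.]
35 [  -0.  -43. -116.]
42 [  -0.  -60. -134.]
49 [  -0.  -78. -151.]
56 [  -0.  -99. -165.]
63 [  -0. -121. -177.]
70 [  -0. -145. -186.]
77 [  -0. -169. -192.]
84 [  -0. -194. -195.]
90 [  -0. -215. -195.]
96 [  -0. -237. -192.]
102 [  -0. -258. -188.]
108 [  -0. -278. -181.]
```

```bash
python3 -m pendant '[[[0,-0.001,-0.01],[0,0,0],1],[[0,-0.002,-0.02],[0,0,0],1],[[0,-0.004,-0.03],[0,0,0],1],[[0,-0.006,-0.04],[0,0,0],1],[[0,-0.009,-0.049],[0,0,0],1]]'
python3 -m pendant '[[[0,-0.003,-0.01],[0,0,0],1],[[0,-0.006,-0.019],[0,0,0],1],[[0,-0.011,-0.028],[0,0,0],1],[[0,-0.015,-0.037],[0,0,0],1],[[0,-0.02,-0.046],[0,0,0],1]]'
python3 -m pendant '[[[0,-0.003,-0.004],[0,0,0],1],[[0,-0.006,-0.008],[0,0,0],1],[[0,-0.009,-0.013],[0,0,0],1],[[0,-0.011,-0.017],[0,0,0],1],[[0,-0.014,-0.021],[0,0,0],1]]'
python3 - <<'E'
from h import *
s=snapshot("side"); cv2.imwrite("pics/s2.png",cv2.resize(s["frame"][100:300,200:450,::-1],None,fx=3,fy=3,interpolation=cv2.INTER_CUBIC))
E
```

```text
time: 3.17
ee_pos: [0.4451, 0.0795, 0.1174]
eef_rot: [0.001, -0.099, 0.995, 0.0]
wrist_force: [4.2, -1.2, -5.1]
grip_width: 0.0107
finger_force: 30.0
time: 3.58
ee_pos: [0.4491, 0.0599, 0.1635]
eef_rot: [0.001, -0.099, 0.995, 0.0]
wrist_force: [6.3, -1.8, -6.0]
grip_width: 0.0112
finger_force: 30.0
time: 4.0
ee_pos: [0.452, 0.0462, 0.1842]
eef_rot: [0.001, -0.099, 0.995, 0.0]
wrist_force: [6.1, -0.9, -6.2]
grip_width: 0.0112
finger_force: 30.0
```

View pics/s2.png

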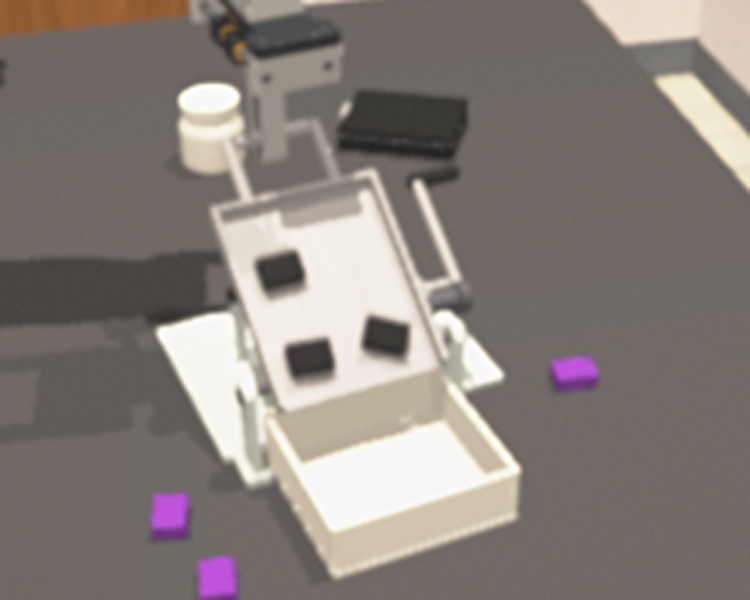

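The tray is near 35°, gripped at crop (272,145). The boxes, at (280,270), (310,358) and (387,335), have just begun to slide. I'll creep on.

```bash
python3 -m pendant '[[[0,-0.003,-0.004],[0,0,0],1],[[0,-0.005,-0.006],[0,0,0],1],[[0,-0.008,-0.009],[0,0,0],1],[[0,-0.008,-0.009],[0,0,0],1],[[0,-0.008,-0.009],[0,0,0],1]]'
python3 -m pendant '[[[0,-0.003,-0.003],[0,0,0],1],[[0,-0.006,-0.006],[0,0,0],1],[[0,-0.009,-0.009],[0,0,0],1],[[0,-0.009,-0.009],[0,0,0],1],[[0,-0.009,-0.009],[0,0,0],1]]'
python3 -m pendant '[[[0,-0.003,-0.003],[0,0,0],1],[[0,-0.006,-0.006],[0,0,0],1],[[0,-0.009,-0.009],[0,0,0],1],[[0,-0.009,-0.009],[0,0,0],1],[[0,-0.009,-0.009],[0,0,0],1]]'
python3 - <<'E'
from h import *
s=snapshot("side"); cv2.imwrite("pics/s3.png",cv2.resize(s["frame"][100:300,200:450,::-1],None,fx=3,fy=3,interpolation=cv2.INTER_CUBIC))
E
```

```text
time: 4.47
ee_pos: [0.4535, 0.0389, 0.1934]
eef_rot: [0.001, -0.099, 0.995, 0.001]
wrist_force: [6.1, 1.7, -3.3]
grip_width: 0.0111
finger_force: 30.0
time: 4.88
ee_pos: [0.4552, 0.0306, 0.2026]
eef_rot: [0.001, -0.099, 0.995, 0.001]
wrist_force: [5.2, 2.6, -2.4]
grip_width: 0.0113
finger_force: 30.0
time: 5.3
ee_pos: [0.4571, 0.0216, 0.2115]
eef_rot: [0.001, -0.099, 0.995, 0.001]
wrist_force: [6.0, 1.7, -2.4]
grip_width: 0.0111
finger_force: 30.0
```

View pics/s3.png

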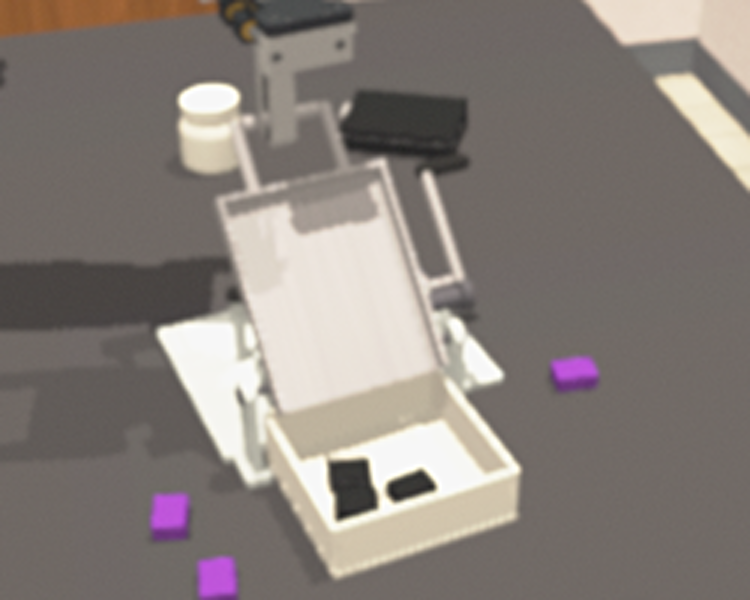

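All three boxes are in the bin, at crop (350,470), (355,500) and (412,486). The tray is empty and stands at about 45°, so I'll carry it over to the stop.

```bash
python3 -m pendant '[[[0,-0.009,-0.008],[0,0,0],1],[[0,-0.019,-0.016],[0,0,0],1],[[0,-0.03,-0.022],[0,0,0],1],[[0,-0.041,-0.028],[0,0,0],1],[[0,-0.052,-0.034],[0,0,0],1]]'
python3 -m pendant '[[[0,-0.012,-0.005],[0,0,0],1],[[0,-0.024,-0.009],[0,0,0],1],[[0,-0.036,-0.012],[0,0,0],1],[[0,-0.048,-0.015],[0,0,0],1],[[0,-0.06,-0.017],[0,0,0],1]]'
python3 -m pendant '[[[0,-0.013,-0.001],[0,0,0],1],[[0,-0.025,-0.001],[0,0,0],1],[[0,-0.038,-0.001],[0,0,0],1],[[0,-0.05,0],[0,0,0],1],[[0,-0.062,0.002],[0,0,0],1]]'
python3 -m pendant '[[[0,-0.007,0.002],[0,0,0],1],[[0,-0.015,0.004],[0,0,0],1],[[0,-0.021,0.005],[0,0,0],1],[[0,-0.028,0.007],[0,0,0],1],[[0,-0.032,0.009],[0,0,0],1]]'
python3 - <<'E'
from h import *
p=np.load("p.npy"); t=status.sense(); M=R.from_quat(t["eef_rot"],scalar_first=True).as_matrix(); print(M.round(3),t["qpos"].round(2))
for n,P in (("handle",[0,-.073,.272-.019]),("foot start",[.126,-.046,.209])): print(n,(M.T@(tow(p,[P])[0]-t["ee_pos"])).round(4))
E
```

```text
time: 5.77
ee_pos: [0.4677, -0.0293, 0.2459]
eef_rot: [0.002, -0.1, 0.995, 0.001]
wrist_force: [8.2, 0.8, -5.6]
grip_width: 0.0111
finger_force: 30.0
time: 6.18
ee_pos: [0.48, -0.0883, 0.2631]
eef_rot: [0.002, -0.1, 0.995, 0.001]
wrist_force: [7.3, 2.0, -2.0]
grip_width: 0.011
finger_force: 30.0
time: 6.6
ee_pos: [0.4927, -0.1495, 0.2613]
eef_rot: [0.003, -0.1, 0.995, 0.001]
wrist_force: [7.0, 0.7, 0.1]
grip_width: 0.0112
finger_force: 30.0
time: 7.02
ee_pos: [0.4994, -0.1815, 0.2525]
eef_rot: [0.003, -0.1, 0.995, -0.0]
wrist_force: [6.8, -0.9, 3.0]
grip_width: 0.011
finger_force: 30.0
[[-0.98  -0.198  0.006]
 [-0.198  0.98  -0.   ]
 [-0.006 -0.001 -1.   ]] [-0.51  0.08  1.59  0.    1.47 -2.28]
handle [-0.0006 -0.0053 -0.0005]
foot start [-0.1264  0.0217  0.0441]
```

```bash
python3 -m pendant '[[[0,0,0],[0,0,0],0],[[0,0,0],[0,0,0],0],[[0,0,0],[0,0,0],0],[[0,0,0],[0,0,0],0],[[0,0,0],[0,0,0],0]]'
python3 -m pendant '[[[0,0,-0.006],[0,0,0],0],[[0,0,-0.02],[0,0,0],0],[[0,0,-0.04],[0,0,0],0],[[0,0,-0.055],[0,0,0],0],[[0,0,-0.06],[0,0,0],0]]'
python3 -m pendant '[[[-0.02,-0.006,0],[0,0,0],1],[[-0.05,-0.015,0],[0,0,0],1],[[-0.08,-0.024,0],[0,0,0],1],[[-0.11,-0.032,0],[0,0,0],1],[[-0.127,-0.037,0],[0,0,0],1]]'
python3 - <<'E'
from h import *
p=np.load("p.npy"); t=status.sense(); M=R.from_quat(t["eef_rot"],scalar_first=True).as_matrix(); print(t["qpos"].round(2))
P=[.126,-.105,.195]; print((M.T@(tow(p,[P])[0]-t["ee_pos"])).round(4))
s=snapshot("side"); cv2.imwrite("pics/s4.png",cv2.resize(s["frame"][80:280,210:460,::-1],None,fx=3,fy=3,interpolation=cv2.INTER_CUBIC))
for Q in [[0,-.073,.272],[.105,-.046,.209],[.14,-.046,.209]]: print(((proj(s,tow(p,[Q]))-[210,80])*3).round(0))
E
```

```text
time: 7.43
ee_pos: [0.4962, -0.1806, 0.251]
eef_rot: [-0.001, -0.1, 0.995, 0.001]
wrist_force: [0.1, 0.1, 0.6]
grip_width: 0.041
finger_force: 0.0
time: 7.85
ee_pos: [0.498, -0.1817, 0.3148]
eef_rot: [0.002, -0.1, 0.995, -0.001]
wrist_force: [0.1, -0.7, 0.4]
grip_width: 0.047
finger_force: 0.0
time: 8.27
ee_pos: [0.6308, -0.1921, 0.3102]
eef_rot: [-0.0, -0.1, 0.995, 0.0]
wrist_force: [-0.7, -0.0, 0.5]
grip_width: 0.0171
finger_force: 0.0
[-0.43  0.33  1.17  0.    1.64 -2.2 ]
[ 0.     -0.001   0.1152]
[[357. 255.]]
[[475. 281.]]
[[517. 271.]]
```

View pics/s4.png

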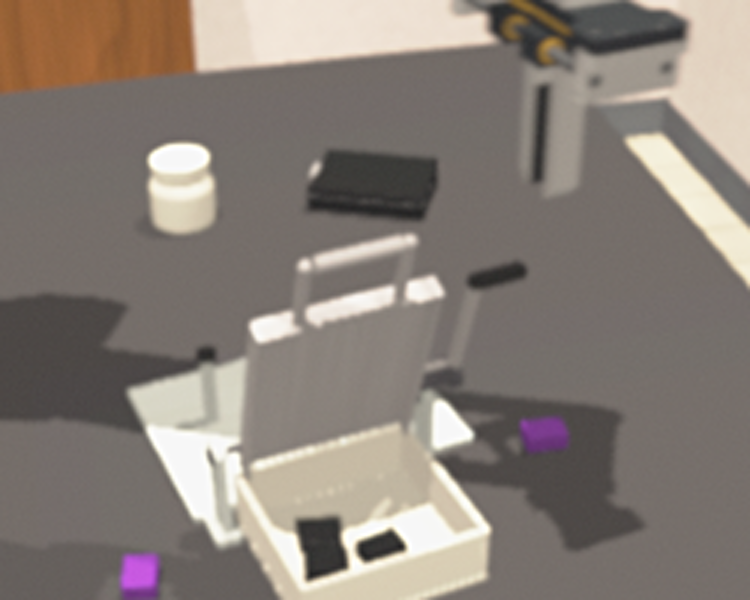

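The tray is on its stop with the leg folded. The handle at crop (357,252) and foot (475–520,275) match the predictions, and all the boxes are in the bin. Next I'll descend behind the foot and sweep slowly towards +y.

```bash
python3 -m pendant '[[[0,-0.001,0.02],[0,0,0],1],[[0,-0.001,0.05],[0,0,0],1],[[0,-0.001,0.08],[0,0,0],1],[[0,-0.001,0.105],[0,0,0],1],[[0,-0.001,0.115],[0,0,0],1]]'
python3 -m pendant '[[[0,0.008,0],[0,0,0],1],[[0,0.016,0],[0,0,0],1],[[0,0.024,0],[0,0,0],1],[[0,0.032,0],[0,0,0],1],[[0,0.04,0],[0,0,0],1]]'
python3 -m pendant '[[[0,0.006,0],[0,0,0],1],[[0,0.012,0],[0,0,0],1],[[0,0.018,0],[0,0,0],1],[[0,0.024,0],[0,0,0],1],[[0,0.03,0],[0,0,0],1]]'
python3 -m pendant '[[[0,0.006,0],[0,0,0],1],[[0,0.012,0],[0,0,0],1],[[0,0.018,0],[0,0,0],1],[[0,0.024,0],[0,0,0],1],[[0,0.03,0],[0,0,0],1]]'
python3 - <<'E'
from h import *
p=np.load("p.npy"); t=status.sense()
c,s_=np.cos(p[2]),np.sin(p[2]); d=t["ee_pos"][:2]-p[:2]; print("stand xy",c*d[0]+s_*d[1],-s_*d[0]+c*d[1])
s=snapshot("side"); cv2.imwrite("pics/s5.png",cv2.resize(s["frame"][80:280,210:460,::-1],None,fx=3,fy=3,interpolation=cv2.INTER_CUBIC))
E
```

```text
time: 8.73
ee_pos: [0.6255, -0.192, 0.1911]
eef_rot: [-0.004, -0.099, 0.995, 0.002]
wrist_force: [-0.3, -0.5, 0.4]
grip_width: 0.0006
finger_force: 0.0
time: 9.15
ee_pos: [0.6221, -0.1534, 0.1989]
eef_rot: [0.002, -0.1, 0.995, -0.001]
wrist_force: [-0.4, -0.4, 0.8]
grip_width: 0.0004
finger_force: 0.0
time: 9.57
ee_pos: [0.615, -0.1242, 0.1965]
eef_rot: [-0.0, -0.099, 0.995, 0.0]
wrist_force: [0.1, -1.1, 1.2]
grip_width: 0.0002
finger_force: 0.4
time: 9.98
ee_pos: [0.6089, -0.0946, 0.1962]
eef_rot: [-0.0, -0.1, 0.995, 0.0]
wrist_force: [0.1, -0.1, 0.6]
grip_width: 0.0005
finger_force: 0.0
stand xy 0.12384830992661608 -0.004166159477596746
```

View pics/s5.png

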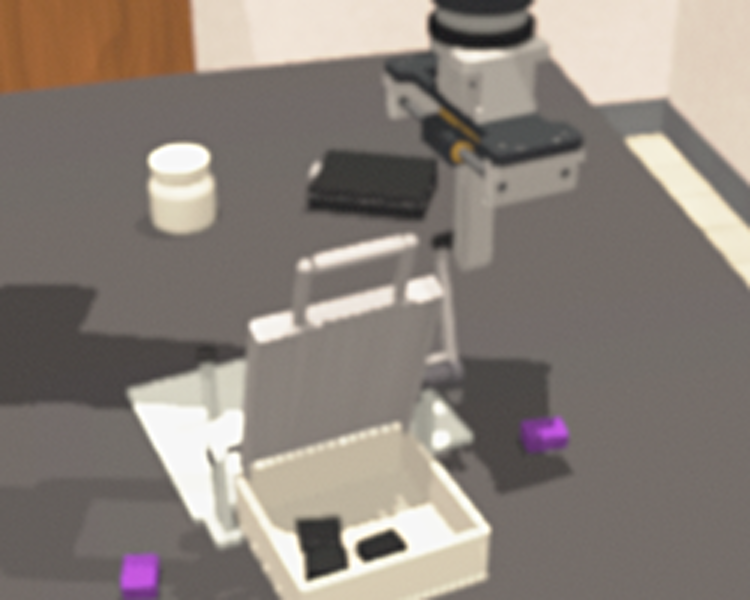

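The leg is swinging: its foot, partly hidden behind the fingers at crop (443,240), is near over-centre, and the tray is still on its stop. I'll push on a little.

```bash
python3 -m pendant '[[[0,0.006,0],[0,0,0],1],[[0,0.012,0],[0,0,0],1],[[0,0.018,0],[0,0,0],1],[[0,0.024,0],[0,0,0],1],[[0,0.03,0],[0,0,0],1]]'
python3 -m pendant '[[[0,0,0],[0,0,0],1],[[0,0,0],[0,0,0],1],[[0,0,0],[0,0,0],1],[[0,0,0],[0,0,0],1],[[0,0,0],[0,0,0],1]]'
python3 - <<'E'
from h import *
p=np.load("p.npy"); t=status.sense()
M=R.from_quat(t["eef_rot"],scalar_first=True).as_matrix()
print("above handle",(M.T@(tow(p,[[0,-.0735,.312]])[0]-t["ee_pos"])).round(4))
s=snapshot("side"); cv2.imwrite("pics/s6.png",cv2.resize(s["frame"][80:280,210:460,::-1],None,fx=3,fy=3,interpolation=cv2.INTER_CUBIC))
for Q in [[.105,.076,.044],[.14,.076,.044]]: print(((proj(s,tow(p,[Q]))-[210,80])*3).round(0))
E
```

```text
time: 10.45
ee_pos: [0.6031, -0.0654, 0.1965]
eef_rot: [-0.0, -0.099, 0.995, 0.0]
wrist_force: [0.1, 0.1, -0.2]
grip_width: 0.0004
finger_force: 0.0
time: 10.87
ee_pos: [0.6034, -0.0663, 0.1964]
eef_rot: [0.0, -0.099, 0.995, -0.0]
wrist_force: [-0.2, 0.2, 0.8]
grip_width: 0.0007
finger_force: 0.0
above handle [ 0.124  -0.0981 -0.1155]
[[401. 377.]]
[[438. 367.]]
```

View pics/s6.png

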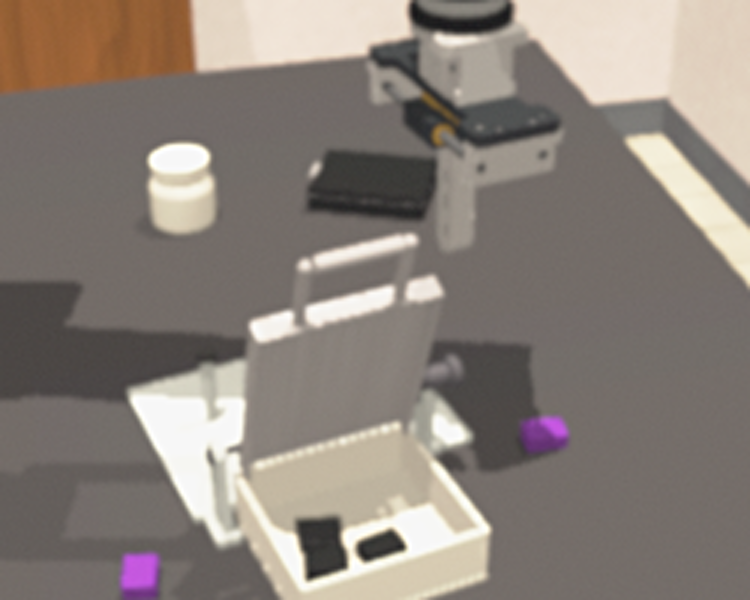

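The leg has left its upright position and appears to have snapped down behind the tray, with only the pivot showing at crop (445,370). The tray and boxes are unchanged. I'll move over the handle and check the foot numerically in the top view.

```bash
python3 -m pendant '[[[0,0,-0.02],[0,0,0],1],[[0,0,-0.05],[0,0,0],1],[[0,0,-0.08],[0,0,0],0.5],[[0,0,-0.105],[0,0,0],0],[[0,0,-0.116],[0,0,0],0]]'
python3 -m pendant '[[[0.02,-0.016,0],[0,0,0],0],[[0.05,-0.04,0],[0,0,0],0],[[0.08,-0.064,0],[0,0,0],0],[[0.108,-0.086,0],[0,0,0],0],[[0.124,-0.098,0],[0,0,0],0]]'
python3 -m pendant '[[[0,0,0],[0,0,0],0],[[0,0,0],[0,0,0],0],[[0,0,0],[0,0,0],0],[[0,0,0],[0,0,0],0],[[0,0,0],[0,0,0],0]]'
python3 - <<'E'
from h import *
p=np.load("p.npy"); t=status.sense(); print(t["ee_pos"],t["grip_width"])
M=R.from_quat(t["eef_rot"],scalar_first=True).as_matrix()
print("to grasp",(M.T@(tow(p,[[0,-.0735,.253]])[0]-t["ee_pos"])).round(4))
s=snapshot("top"); g=s["frame"]
for Q in [[.112,.076,.044],[.122,.076,.044],[.132,.076,.044],[.122,.1,.008],[.122,.15,.008]]:
    u=proj(s,tow(p,[Q]))[0].round().astype(int); print(Q,u,g[u[1],u[0]])
u=proj(s,tow(p,[[.1,.05,.04]]))[0].astype(int)
cv2.imwrite("pics/t7.png",cv2.resize(g[130:270,240:420,::-1],None,fx=4,fy=4,interpolation=cv2.INTER_CUBIC))
E
```

```text
time: 11.33
ee_pos: [0.605, -0.0666, 0.3172]
eef_rot: [0.003, -0.099, 0.995, -0.001]
wrist_force: [0.7, -0.6, 1.0]
grip_width: 0.017
finger_force: 0.0
time: 11.75
ee_pos: [0.4987, -0.1888, 0.3115]
eef_rot: [-0.001, -0.098, 0.995, -0.0]
wrist_force: [0.2, 0.3, 0.7]
grip_width: 0.0463
finger_force: 0.0
time: 12.17
ee_pos: [0.5018, -0.1856, 0.3121]
eef_rot: [-0.0, -0.1, 0.995, 0.0]
wrist_force: [-0.4, 0.2, 0.2]
grip_width: 0.0473
finger_force: 0.0
[ 0.50176234 -0.18563177  0.31211896] 0.04733369581693057
to grasp [ 0.0009 -0.0012  0.0591]
[0.112, 0.076, 0.044] [319 178] [64 59 58]
[0.122, 0.076, 0.044] [318 175] [55 51 50]
[0.132, 0.076, 0.044] [317 172] [48 46 44]
[0.122, 0.1, 0.008] [311 178] [247 247 246]
[0.122, 0.15, 0.008] [296 181] [247 247 247]
```

The foot reads dark, (55,51,50), exactly where the lowered leg should put it, with white plate around it. The kickstand is down. Next I'll grasp the handle and bring the tray upright.

```bash
python3 -m pendant '[[[0,-0.001,0.012],[0,0,0],0],[[0,-0.001,0.028],[0,0,0],0],[[0,-0.001,0.044],[0,0,0],0],[[0,-0.001,0.055],[0,0,0],0],[[0,-0.001,0.059],[0,0,0],0]]'
python3 -m pendant '[[[0,0,0],[0,0,0],0.5],[[0,0,0],[0,0,0],1],[[0,0,0],[0,0,0],1],[[0,0,0],[0,0,0],1],[[0,0,0],[0,0,0],1]]'
python3 -m pendant '[[[0,0,0],[0,0,0],1],[[0,0,0],[0,0,0],1],[[0,0,0],[0,0,0],1],[[0,0,0],[0,0,0],1],[[0,0,0],[0,0,0],1]]'
```

```text
time: 12.63
ee_pos: [0.5001, -0.1865, 0.2503]
eef_rot: [-0.002, -0.1, 0.995, 0.001]
wrist_force: [-0.1, 0.5, -0.5]
grip_width: 0.0472
finger_force: 0.0
time: 13.05
ee_pos: [0.5017, -0.1873, 0.2544]
eef_rot: [0.001, -0.1, 0.995, 0.0]
wrist_force: [-1.4, 9.8, 2.1]
grip_width: 0.0174
finger_force: 4.2
time: 13.47
ee_pos: [0.5012, -0.1845, 0.2538]
eef_rot: [0.0, -0.1, 0.995, 0.003]
wrist_force: [-0.3, 7.6, 2.7]
grip_width: 0.011
finger_force: 30.0
```

```bash
python3 -m pendant '[[[0,0.006,-0.002],[0,0,0],1],[[0,0.012,-0.004],[0,0,0],1],[[0,0.019,-0.006],[0,0,0],1],[[0,0.026,-0.007],[0,0,0],1],[[0,0.032,-0.009],[0,0,0],1]]'
python3 -m pendant '[[[0,0.007,-0.001],[0,0,0],1],[[0,0.014,-0.002],[0,0,0],1],[[0,0.021,-0.003],[0,0,0],1],[[0,0.027,-0.004],[0,0,0],1],[[0,0.031,-0.004],[0,0,0],1]]'
python3 -m pendant '[[[0,0,0],[0,0,0],1],[[0,0,0],[0,0,0],1],[[0,0,0],[0,0,0],1],[[0,0,0],[0,0,0],1],[[0,0,0],[0,0,0],1]]'
python3 - <<'E'
from h import *
p=np.load("p.npy"); t=status.sense(); print(t["joint_vel"].round(3))
c,s_=np.cos(p[2]),np.sin(p[2]); d=t["ee_pos"][:2]-p[:2]; print("stand xyz",c*d[0]+s_*d[1],-s_*d[0]+c*d[1],t["ee_pos"][2]+.019)
s=snapshot("side"); cv2.imwrite("pics/s8.png",cv2.resize(s["frame"][80:280,210:460,::-1],None,fx=3,fy=3,interpolation=cv2.INTER_CUBIC))
E
```

```text
time: 13.88
ee_pos: [0.4951, -0.1555, 0.2627]
eef_rot: [0.0, -0.1, 0.995, -0.0]
wrist_force: [2.8, 1.2, -5.9]
grip_width: 0.0107
finger_force: 30.0
time: 14.3
ee_pos: [0.4888, -0.125, 0.2668]
eef_rot: [0.0, -0.1, 0.995, -0.0]
wrist_force: [0.9, -0.3, -0.5]
grip_width: 0.0114
finger_force: 30.0
time: 14.72
ee_pos: [0.489, -0.1262, 0.2668]
eef_rot: [0.0, -0.099, 0.995, -0.0]
wrist_force: [0.0, 0.1, 1.5]
grip_width: 0.0109
finger_force: 30.0
[ 0.001 -0.001  0.001  0.001 -0.001 -0.002]
stand xyz 0.00011125239695165129 -0.011539025235539005 0.2857595493597749
```

View pics/s8.png

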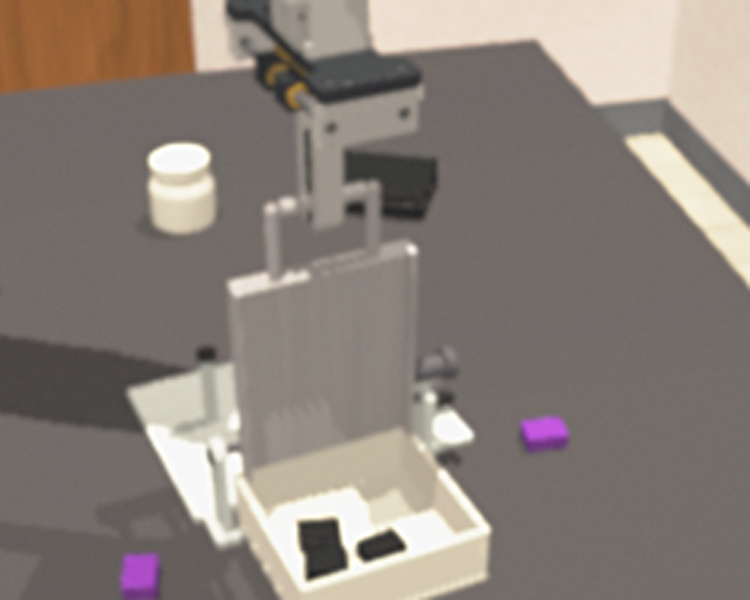

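The handle sits at stand y −11.5 mm, z 286 mm, which puts the tray at 90.4°, gripped at 30 N. The leg is down with its foot showing at crop (445,398), and all three boxes are in the bin at (350,548). I'm handing in.

```bash
python3 -c "
from bench import r
print(r.job_done())"
```

```text
the job is handed in; nothing more can be done
None
```

I handed the job in with the tray held upright (about 90.4°) by its handle at 30 N, the kickstand down with its foot clear as far as the last picture and geometry show, and all three boxes in the bin; no verdict came back.

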